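# Cap the open bayonet port of a dust duct

## Robot

A 6-joint arm with a two-finger parallel gripper is mounted at the origin on the work surface. World frame = base frame: x ahead of the robot, y to its left, z up, the work surface at z = 0. Lengths are in mm, angles in rad, forces in N, time in s.
With the tool pointing down it reaches from about 300 to 775 mm from the base axis. Payload 14.6 kg.
Tool frame: the origin (TCP) lies midway between the tips of the shut fingers; the grasp point (between the pads) lies 19 mm behind it (manip.grip_point_offset is the distance from the TCP to the grasp point, in mm); x points along the fingers, z is the direction in which the jaws open and shut, and the axes are right-handed (so a half turn about x gives the same grasp; the last joint's range is limited). The gripper opens to 94 mm and grips with 3 to 60 N. Pads are 16 mm wide; open, the fingers measure 119 mm over their backs; the gripper's body (75 mm by 177 mm) begins 78 mm behind the grasp point.
Start: joints at [1.282, 0.3, 1.521, -0, 1.321, -0.067], TCP at [120.99, 536.517, 205.446] pointing down, gripper open.
Joint ranges: [-3.03, 3.03], [-0.79, 2.21], [0.23, 2.52], [-1.04, 4.18], [0, 3.07], [-2.55, 2.55]. Speed limits (rad/s): [2.22, 2.22, 2.57, 3.14, 3.14, 3.14].

## Interface

Orientations are given as [roll, pitch, yaw] about the fixed x, y, z axes, in that order (R = Rz(yaw) Ry(pitch) Rx(roll)).
In Python, from cell import manip, camera, calibration, order gives the robot as it stands.
- The arm moves only by the tool jog_arm, never from a script. Its arguments are lists of equal length, an entry for each row: "turn": the turn, a rotation vector about the tool's x, y, z in degrees, a list of three; "dp": the shift along the tool's x, y, z in cm, a list of three; "gripper": the closure, from 0 (fully open) to 1 (shut). In form: {"turn": [[ax, ay, az], ...], "dp": [[tx, ty, tz], ...], "gripper": [gripper, ...]}. A call has 1 to 8 rows; each row shifts and turns the pose as measured when the row begins, along the tool's axes as they then stand; what a row does not reach is not made up. A row lasts 1/8 s, in which the tool goes at most 62.5 mm and 10.7 degrees, less where a joint would pass 70% of its speed; a pose out of reach is approached as far as the arm can. A call is refused whole if a number of a shift passes 6.25 or a number of a turn 10.7, either way. A call with a gripper value outside its range is refused whole. The fingers move at their own pace and stop on an object; "grip_force" is the grip in N (left out, the last holds). Time passes only in rows, so rows that do not move let the fingers close. It gives the time, the measured TCP pose, the force and the opening at its end, in the units of the state.
- manip.read_state(): the state, without advancing time (a new reading comes with each control period).
- camera(name): name is "scene" or "top"; returns (picture, depth): 480x640x3 uint8, red, green, blue; 480x640 float32, mm along the optical axis (not along the pixel's ray), 0 where there is no reading.
- calibration(name): a dict with "K" (3x3 intrinsics, pixels), "distortion" ([k1, k2, p1, p2, k3] as OpenCV has them; the pictures are not rectified), "world_from_camera" (4x4, takes a point from camera to world coordinates). Camera axes: x right, y down, z forward; pixel columns grow to the right and rows downward; lengths in mm; the calibration is good to about 2 mm. A picture is of the moment at which its call begins. calibration takes no time and is no camera call.
- order.sign_off(): hands the job in, once; it reports no verdict.
The state is a dict: "clock": time; "joints": joint angles; "qd": joint speeds; "effort": joint torques, N m; "eef_pos": TCP position; "eef_rot": TCP orientation; "wrist_force": force on the tool from outside, world axes, zero at the start; "moment": the same for the moment, N m; "finger_gap": finger opening in mm.
Only numpy, scipy, OpenCV 4.12 (cv2) and the standard library are available. Lean on these libraries where they do the work, as an engineer would, in place of code of your own. Each camera call takes 0.05 s, during which the arm holds its last target.

## Task

Close the open slanted end of the dust duct with the loose black blanking cap: put its steel lugs through the two slots of the collar, press it in and twist it clockwise until it is tight and the cap stays locked by itself. Leave the tin, the wood offcut and the brush where they are.

Things in the scene. Friction and masses are not known exactly. Their poses are not given: they have to be found in the camera images.
- cap: Loose black blanking cap, 68.5 mm tall, about 0.24 kg, standing on its plug. Origin: centre of the plug's underside; z up out of the handle, x along the handle bar. Plug: 54 mm diameter, z 0 to 27.5 mm, foot chamfered 3.5 mm. Flange: 92 mm diameter, z 27.5 to 33.5 mm. Handle bar: 76 mm long (x), 14 mm thick (y), z 33.5 to 68.5 mm. Half a turn about z gives the same cap.
- cap_bar (a point): Point inside the cap's handle bar on the cap's axis, 57 mm above the plug's underside: a good height to pinch the bar.
- cap_lugs (a point): Point on the cap's axis, 12 mm above the plug's underside, midway between the two steel lugs: the ends of one 8 mm round pin that runs along the cap's x (in line with the handle bar) and sticks out of the plug to 36 mm from the axis on both sides.
- port: Open end of the steel dust duct: a spout 110 mm in diameter ending in an aluminium collar 120 mm in diameter, 157 mm above the bench. Origin: centre of the collar's flat top face. z points out of the opening along its axis, 30 degrees from vertical; x runs up the slope of the face, y is level. Bore: 59 mm wide. Depths below are along -z from the top face.
- port_slots (a point): Point on the port's axis 8 mm deep. Two opposite slots, 25 degrees wide, reach 39 mm from the axis; a lug passes within 4.5 degrees of the middle. The collar is clamped on by hand: the line through both slots is turned 6 to 52 degrees counter-clockwise from the port's x (seen from outside), by touch or sight to be found. Off the slots, the lugs stop on the collar with the plug 8 mm deep.
- port_track (a point): Point on the port's axis 24.5 mm deep: how deep the plug goes in the slots before the lugs meet the track floor. Tracks run clockwise (seen from outside): level for 12 degrees from the slot's middle, sinking 4 mm over the next 45, then level to an end stop at 65 degrees. A lug has 2.5 mm of play in the track's height. Locked, the plug is 26 mm deep and the flange 1.5 mm off the collar.
- seat (a joint): Spring-loaded rubber sealing disc, 50 mm in diameter, inside the port, on its axis. Value: how far it is pushed in, in m; 0 when free, its face then 21 mm below the collar's top face. It pushes back with 2 N plus 1 N per mm. Pushing alone gets it to at most 3.5 mm; a cap twisted home keeps it about 5 mm in.
- duct: The fixed duct stub with a round 170 mm foot flange on the bench, an upright steel pipe 110 mm in diameter bending 30 degrees at 75 mm height towards its own -x. Origin: centre of the foot's underside; z up.
- tin: Bystander: rectangular steel solvent tin 60 x 100 x 150 mm with a white screw cap to 172 mm, standing. Origin: centre of its underside.
- offcut: Bystander: wood offcut 160 x 70 x 32 mm lying flat. Origin: centre of its underside.
- brush: Bystander: bench brush lying flat, its handle along its own -x. Origin: under its middle.
Things that resemble listed ones, but are neither listed nor needed, are in the scene too. Several things look just like the cap: the one meant starts farthest from the robot's base.

How it is judged (in metres and radians):
On the way, in this order (a step that is already met when the one before it is completed fails the run):
1. the cap is lifted off the bench (height (world z) of cap above 0.05 m), for 0.2 s.
2. the cap's lugs are through the slots: its plug is more than 18 mm inside the port, on its axis (z of cap in the frame of port between -0.035 and -0.018 m and x of cap in the frame of port between -0.008 and 0.008 m and y of cap in the frame of port between -0.008 and 0.008 m), for 0.1 s.
At the end, for the whole second after the job is handed in: The cap sits in the port, square to it within 0.1 rad, its plug more than 24.5 mm in, at rest, and by itself keeps the sealing disc more than 4.1 mm pushed in (value of joint seat above 0.0041 m and z of cap in the frame of port between -0.03 and -0.0245 m and distance between cap and port below 0.031 m and angle between the z axis of cap and the z axis of port, either way round below 0.1 rad and linear speed of cap below 0.02 m/s); the robot touches nothing.
It fails at once if the tin, the offcut or the brush is shifted by more than 30 mm or the tin tipped (distance of any of tin, offcut, brush from where it was at the start of the episode above 0.03 m or angle between tin's own z axis and vertical above 0.4 rad).
It also fails if it takes over 51 s, if anything falls off the work surface, if the arm or the gripper's body presses on something with over 40 N, if the wrist force passes 120 N, or if a joint passes its speed limit or range.

## Working session

There is one attempt and no reset: what is moved stays moved. The work goes in short steps, Python scripts to look and compute and a tool call to move; the robot and the scene stay as the last step left them, time stands still between calls to the robot, and variables do not carry over. Pictures are saved under pics/ and viewed, and the job is handed in when it is done.

Besides the shell and the picture viewer there is one more tool, called after "Call:" in YAML: its name, and indented under it one key for each argument. jog_arm: Moves the arm, as the interface text tells. Its arguments: {"type":"object","properties":{"turn":{"type":"array","items":{"type":"array","items":{"type":"number"}}},"dp":{"type":"array","items":{"type":"array","items":{"type":"number"}}},"gripper":{"type":"array","items":{"type":"number"}},"grip_force":{"type":"number"}},"required":["turn","dp","gripper"]}

```bash
mkdir -p pics; ls
python3 - <<'E'
from cell import manip, camera, calibration, order
import cv2,numpy as np
for n in ("scene","top"):
    p,d=camera(n); np.savez(f"pics/{n}0.npz",p=p,d=d)
    cv2.imwrite(f"pics/{n}0.png",p[:,:,::-1])
    c=calibration(n); print(n,c)
print(manip.read_state())
E
```

```text
pics
scene {'K': array([[477.90384067,   0.        , 313.17032699],
       [  0.        , 477.90384067, 237.7133695 ],
       [  0.        ,   0.        ,   1.        ]]), 'distortion': array([-0.08590154,  0.        ,  0.        ,  0.        ,  0.        ]), 'world_from_camera': array([[ 4.03415039e-02,  8.01195773e-01, -5.97040950e-01,
         1.20907084e+03],
       [ 9.99022986e-01, -4.31339046e-02,  9.61975497e-03,
        -1.18009007e+00],
       [-1.80454004e-02, -5.96845708e-01, -8.02153080e-01,
         9.46274919e+02],
       [ 0.00000000e+00,  0.00000000e+00,  0.00000000e+00,
         1.00000000e+00]])}
top {'K': array([[453.63623632,   0.        , 310.73228172],
       [  0.        , 453.63623632, 238.72068616],
       [  0.        ,   0.        ,   1.        ]]), 'distortion': array([-0.10156766,  0.        ,  0.        ,  0.        ,  0.        ]), 'world_from_camera': array([[-2.55966371e-02, -9.87712515e-01,  1.54171333e-01,
         4.34567991e+02],
       [-9.99642006e-01,  2.64912932e-02,  3.75107452e-03,
         3.79387964e+01],
       [-7.78918124e-03, -1.54020126e-01, -9.88037008e-01,
         1.20888470e+03],
       [ 0.00000000e+00,  0.00000000e+00,  0.00000000e+00,
         1.00000000e+00]])}
{'clock': 0.1, 'joints': array([ 1.28238538e+00,  3.00412427e-01,  1.52152864e+00, -2.34104689e-05,
        1.32072566e+00, -6.65926783e-02]), 'qd': array([ 0.002126  , -0.00091043, -0.00267371, -0.00042878, -0.00084333,
        0.00078116]), 'effort': array([ 1.83366465e-03, -5.32642508e+01, -3.53283942e+01,  7.09458673e-02,
        2.34556018e-02, -6.42832561e-05]), 'eef_pos': array([120.93642151, 536.28555027, 204.94070629]), 'eef_rot': array([ 3.09610907,  1.56972202, -1.83809238]), 'wrist_force': array([0.12130152, 0.02731186, 0.21347613]), 'moment': array([ 0.0137142 , -0.05234941, -0.01742287]), 'finger_gap': 94.09738119756135}
```

View pics/scene0.png

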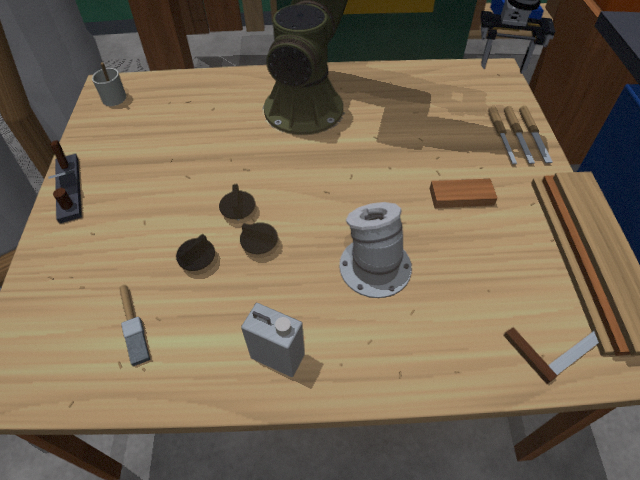

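View pics/top0.png

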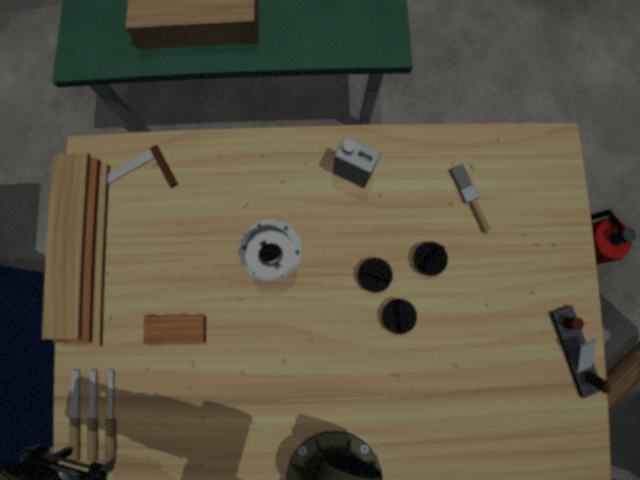

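```bash
cat > h.py <<'E'
import numpy as np,cv2
from cell import manip, camera, calibration, order
def load(n,t="0"):
    z=np.load(f"pics/{n}{t}.npz"); return z['p'],z['d']
def ray(n,uv):
    c=calibration(n); u=cv2.undistortPoints(np.array(uv,float).reshape(-1,1,2),c['K'],np.array(c['distortion'])).reshape(-1,2)
    T=c['world_from_camera']; d=np.c_[u,np.ones(len(u))]@T[:3,:3].T
    return T[:3,3],d
def plane(n,uv,z):
    o,d=ray(n,uv); return o+d*((z-o[2])/d[:,2])[:,None]
def pts(n,uv,depth):
    o,d=ray(n,uv); dd=np.array([depth[int(v),int(u)] for u,v in uv]); return o+d*dd[:,None]
def proj(n,P):
    c=calibration(n); T=np.linalg.inv(c['world_from_camera'])
    r=cv2.Rodrigues(T[:3,:3])[0]
    return cv2.projectPoints(np.array(P,float).reshape(-1,1,3),r,T[:3,3],c['K'],np.array(c['distortion']))[0].reshape(-1,2)
def cloud(n,depth,x0,x1,y0,y1):
    vv,uu=np.mgrid[y0:y1,x0:x1]; uv=np.c_[uu.ravel(),vv.ravel()]
    P=pts(n,uv,depth); ok=np.array([depth[v,u]>0 for u,v in uv]); return P[ok],uv[ok]
E
python3 - <<'E'
from h import *
p,d=load("top"); s,ds=load("scene")
hsv=p.max(2)
m=(hsv[235:340,345:460]<60).astype(np.uint8)
n,l,st,ce=cv2.connectedComponentsWithStats(m)
for i in range(1,n):
    if st[i,4]>200:
        uv=ce[i]+[345,235]; q=plane("top",[uv],33.5)[0]; print(uv,st[i],q,np.hypot(*q[:2]))
a=cv2.resize(p[235:340,345:460],None,fx=5,fy=5,interpolation=cv2.INTER_CUBIC)
a=np.clip(a.astype(float)*3,0,255).astype(np.uint8)
cv2.imwrite("pics/captop.png",a[:,:,::-1])
b=cv2.resize(s[175:280,170:290],None,fx=5,fy=5,interpolation=cv2.INTER_CUBIC); b=np.clip(b.astype(float)*2,0,255).astype(np.uint8)
cv2.imwrite("pics/capscene.png",b[:,:,::-1])
c=cv2.resize(p[210:295,225:315],None,fx=7,fy=7,interpolation=cv2.INTER_CUBIC)
cv2.imwrite("pics/porttop.png",c[:,:,::-1])
c=cv2.resize(s[190:300,330:420],None,fx=5,fy=5,interpolation=cv2.INTER_CUBIC)
cv2.imwrite("pics/portscene.png",c[:,:,::-1])
E
```

```text
[429.52272727 258.29437229] [ 67   7  35  34 924] [ 557.77955346 -267.20868626   33.5       ] 618.4808099389796
[374.12992545 274.65495208] [ 12  23  35  34 939] [ 519.24197671 -119.60491435   33.5       ] 532.8391557679746
[398.25651721 316.05422315] [ 36  64  35  35 959] [ 411.03865528 -177.12397968   33.5       ] 447.57756904822566
```

View pics/captop.png

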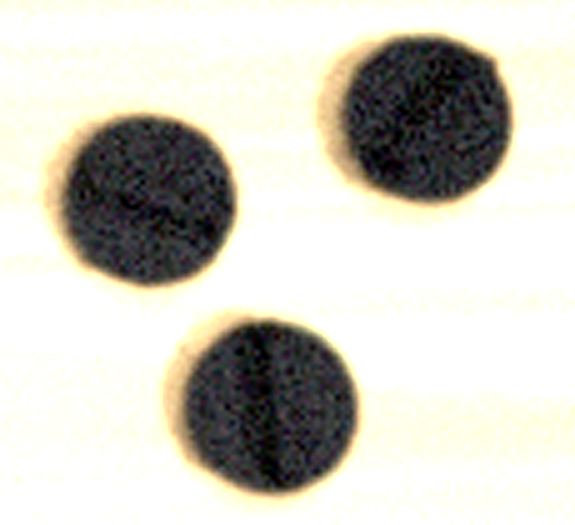

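View pics/capscene.png

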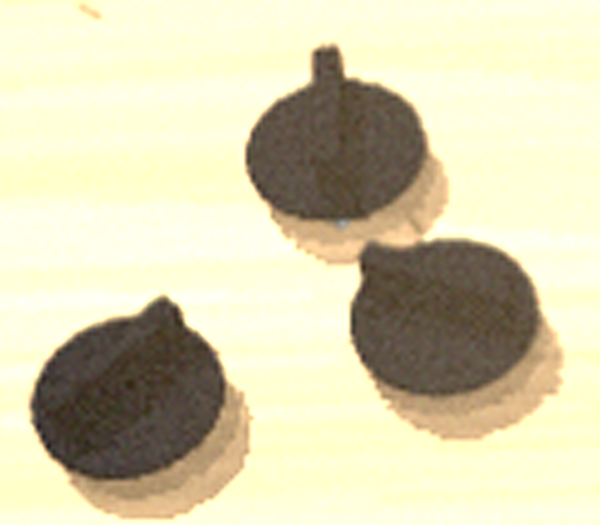

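View pics/porttop.png

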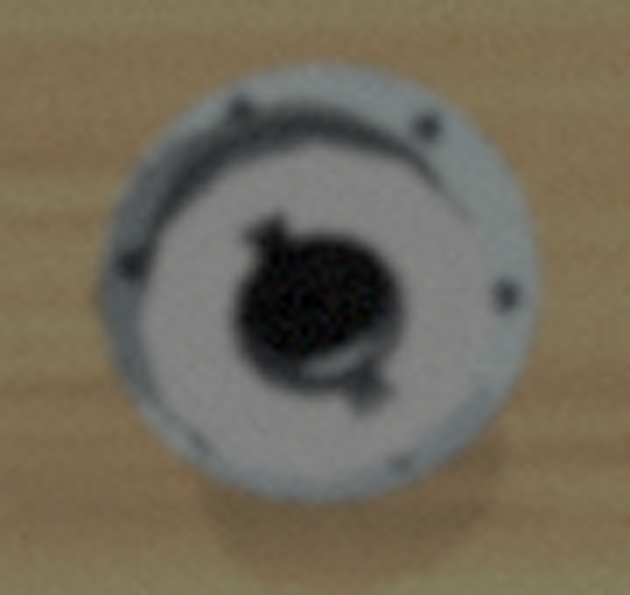

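View pics/portscene.png

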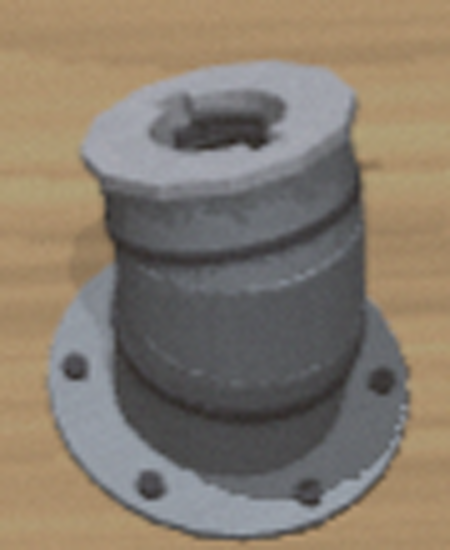

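Top view: three look-alike caps at (430,258), (374,275), (398,316), i.e. 618, 533 and 448 mm from the base. The first (scene px ~(196,255)) is farthest, so it's the one meant. The slots are visible at about (264,243) and (278,266) in the top view. Now the fine poses.

Run:
```python
from h import *
p,d=load("top"); s,ds=load("scene")
for n,dd,r in (("top",d,(405,455,235,285)),("scene",ds,(165,225,225,285))):
    P,uv=cloud(n,dd,*r)
    k=(P[:,2]>48)&(P[:,2]<90)&(np.hypot(P[:,0]-557,P[:,1]+267)<70); Q=P[k]
    print(n,"bar",k.sum(),Q.mean(0),np.percentile(Q[:,2],[5,50,95]))
    c=np.cov(Q[:,:2].T); w,v=np.linalg.eigh(c); print(np.degrees(np.arctan2(v[1,1],v[0,1]))%180,np.sqrt(w)*np.sqrt(12))
    t=Q[Q[:,2]>62]; c=np.cov(t[:,:2].T); w,v=np.linalg.eigh(c); print("topface",len(t),t.mean(0),np.degrees(np.arctan2(v[1,1],v[0,1]))%180,np.sqrt(w*12))
    k=(P[:,2]>22)&(P[:,2]<42)&(np.hypot(P[:,0]-557,P[:,1]+267)<70); Q=P[k]
    (cx,cy),rr=cv2.minEnclosingCircle(Q[:,:2].astype(np.float32)); print("flange",len(Q),np.median(Q[:,2]),cx,cy,rr)
    k=P[:,2]<15; print("bench",np.median(P[k][:,2]),P[k][:,2].std())
# port
for n,dd,r in (("top",d,(235,305,215,290)),("scene",ds,(335,420,195,250))):
    P,uv=cloud(n,dd,*r)
    k=(P[:,2]>115)&(P[:,2]<200); Q=P[k];U=uv[k]
    best=None;rng=np.random.default_rng(0)
    for _ in range(500):
        a=Q[rng.choice(len(Q),3,replace=False)]; nn=np.cross(a[1]-a[0],a[2]-a[0]); L=np.linalg.norm(nn)
        if L<200: continue
        nn/=L; e=abs((Q-a[0])@nn); kk=e<3
        if best is None or kk.sum()>best.sum(): best=kk
    I=Q[best]; c=I.mean(0); nn=np.linalg.svd(I-c)[2][2]; nn*=np.sign(nn[2])
    print(n,"port",len(I),c,nn,"tilt",np.degrees(np.arccos(nn[2])),"az",np.degrees(np.arctan2(nn[1],nn[0])), "rms",((I-c)@nn).std())
    h=cv2.convexHull(U[best].astype(np.float32)).reshape(-1,2)
    # outer contour to plane
    o,dr=ray(n,h); X=o+dr*(((c-o)@nn)/(dr@nn))[:,None]
    # plane frame
    xs=-np.array([nn[0],nn[1],0]);xs/=np.linalg.norm(xs); xa=xs-nn*(xs@nn); xa/=np.linalg.norm(xa); ya=np.cross(nn,xa)
    A=np.c_[(X-c)@xa,(X-c)@ya]; 
    M=np.c_[2*A,np.ones(len(A))]; sol=np.linalg.lstsq(M,(A**2).sum(1),rcond=None)[0]
    print("center",c+sol[0]*xa+sol[1]*ya,"r",np.sqrt(sol[2]+sol[0]**2+sol[1]**2))
```

```text
top bar 188 [ 557.77653882 -267.19677493   65.95540203] [54.83363153 67.2121787  70.44556374]
136.18504860773984 [15.12838022 77.97168037]
topface 165 [ 557.92990278 -268.1225885    67.33353014] 136.00627683947775 [14.35149953 77.36536186]
flange 748 33.16222810826184 558.149658203125 -269.6307067871094 46.760013580322266
bench -0.5764354910272687 2.35676598573181
scene bar 318 [ 562.77893391 -268.03441749   63.27150923] [49.97389937 66.14765581 70.58807337]
136.77942735769892 [14.32458638 75.5697707 ]
topface 199 [ 561.44262037 -268.94740004   68.11096316] 136.99781140029637 [15.13816182 74.69768845]
flange 651 34.791261271848384 560.287841796875 -270.7799987792969 47.33522415161133
bench 0.9840789455869867 1.7775427336444856
top port 1195 [564.73731982 138.41198618 156.63739293] [-0.46403864 -0.20502752  0.86176091] tilt 30.485124125526397 az -156.16258244863985 rms 1.4773818386138764
center [564.67390887 138.44510288 156.6111266 ] r 59.10002010481214
scene port 818 [570.58217765 138.39769351 160.56525996] [-0.45021044 -0.20464895  0.8691544 ] tilt 29.639476401549445 az -155.55521818660938 rms 1.1163717524175676
center [568.22696761 138.01304898 159.25472499] r 60.654404364396
```

Run:
```python
from h import *
nn=np.array([np.sin(np.pi/6)*np.cos(np.radians(-155.9)),np.sin(np.pi/6)*np.sin(np.radians(-155.9)),np.cos(np.pi/6)])
xs=-np.array([nn[0],nn[1],0]); xa=xs-nn*(xs@nn); xa/=np.linalg.norm(xa); ya=np.cross(nn,xa)
for n,c in (("top",np.array([564.7,138.4,157])),("scene",np.array([568.2,138.,158.5]))):
    p,d=load(n); g=cv2.cvtColor(p,cv2.COLOR_RGB2GRAY).astype(np.float32)
    # rectify face at 4 px/mm
    S=4; r=np.arange(-65,65,1/S); X,Y=np.meshgrid(r,r)  # col = x(plane), row = y
    W=c+X[...,None]*xa+Y[...,None]*ya
    uv=proj(n,W.reshape(-1,3)).reshape(X.shape+(2,)).astype(np.float32)
    I=cv2.remap(g,uv[...,0],uv[...,1],cv2.INTER_CUBIC)
    J=np.clip(I[::-1]*255/np.percentile(I,97),0,255).astype(np.uint8)
    cv2.imwrite(f"pics/rect_{n}.png",J)
    # polar darkness, r 31..38
    th=np.radians(np.arange(0,360,3)); rr=np.arange(32,38.5,.5)
    for i0,i1 in ((32,38),):
      v=np.array([I[np.clip(((rr*np.sin(t)+65)*S).round().astype(int),0,519),np.clip(((rr*np.cos(t)+65)*S).round().astype(int),0,519)].mean() for t in th])
      print(n,v.round().astype(int).tolist())
    o,dr=ray(n,[[0,0]])
```

```text
top [57, 54, 55, 56, 60, 73, 91, 109, 122, 127, 128, 130, 129, 130, 129, 127, 128, 129, 129, 130, 129, 128, 128, 127, 128, 128, 128, 128, 126, 126, 126, 127, 126, 125, 127, 126, 127, 127, 127, 125, 125, 127, 125, 125, 125, 126, 127, 125, 124, 124, 124, 125, 124, 123, 125, 125, 120, 110, 93, 79, 69, 66, 66, 65, 68, 76, 95, 111, 122, 125, 124, 124, 126, 125, 125, 125, 126, 126, 126, 126, 127, 127, 127, 126, 127, 127, 127, 127, 126, 127, 127, 128, 129, 127, 125, 128, 128, 127, 127, 127, 127, 128, 127, 127, 128, 127, 129, 129, 129, 128, 127, 129, 129, 127, 130, 128, 122, 111, 89, 69]
scene [98, 109, 107, 110, 124, 128, 129, 138, 149, 157, 162, 164, 164, 163, 162, 162, 163, 163, 163, 163, 162, 161, 160, 160, 160, 161, 161, 160, 159, 158, 157, 155, 151, 150, 152, 152, 149, 146, 144, 144, 144, 141, 139, 141, 144, 145, 144, 143, 145, 148, 146, 147, 147, 144, 144, 145, 139, 112, 98, 111, 123, 125, 126, 130, 133, 142, 151, 154, 157, 158, 159, 159, 159, 160, 161, 163, 163, 163, 162, 161, 161, 160, 160, 161, 161, 162, 162, 162, 162, 163, 164, 164, 164, 164, 164, 163, 162, 160, 160, 160, 161, 164, 167, 166, 165, 165, 165, 163, 163, 162, 161, 162, 162, 163, 162, 162, 163, 160, 146, 116]
```

View pics/rect_top.png

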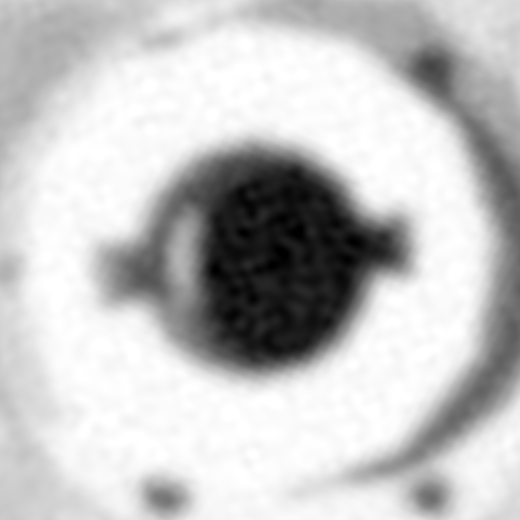

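View pics/rect_scene.png

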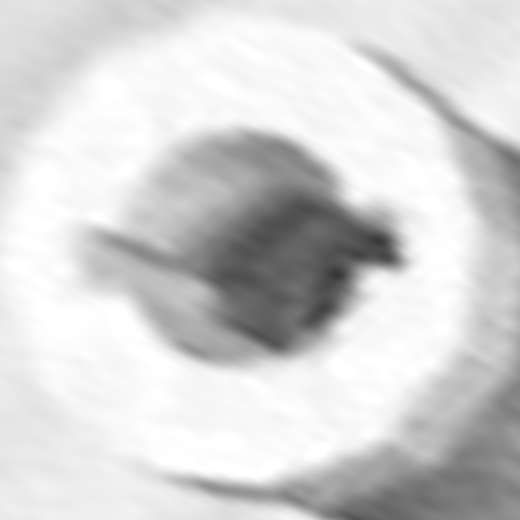

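```bash
cat >> h.py <<'E'
from scipy.spatial.transform import Rotation as Ro
def Rcur(s=None):
    s=s or manip.read_state(); return Ro.from_euler('xyz',s['eef_rot']).as_matrix()
AZ=np.radians(-155.9); SLOT=np.radians(6.3)
NN=np.array([.5*np.cos(AZ),.5*np.sin(AZ),np.cos(np.pi/6)]); XA=np.array([-np.cos(AZ)*NN[2],-np.sin(AZ)*NN[2],.5]); YA=np.cross(NN,XA)
PORT=np.array([566.5,138.2,157.5])
def Rtool(xdir,zdir): return np.c_[xdir,np.cross(zdir,xdir),zdir]
E
python3 - <<'E'
from h import *
s=manip.read_state(); q=s['joints']; R=Rcur(s); print(R.round(3))
def wr(q): return (Ro.from_euler('z',q[0])*Ro.from_euler('y',q[1]+q[2])*Ro.from_euler('z',q[3])*Ro.from_euler('y',q[4])*Ro.from_euler('z',q[5])).as_matrix()
C=wr(q).T@R; print(C.round(2)); C=C.round()
def wrist(Rt,q1,q23):
    A=(Ro.from_euler('z',q1)*Ro.from_euler('y',q23)).as_matrix(); e=Ro.from_matrix(A.T@Rt@C.T).as_euler('ZYZ'); return e
# cap pick
for sgn in (0,180):
    a=np.radians(46.4+sgn); Rt=Rtool([0,0,-1.],np.array([np.cos(a),np.sin(a),0]))
    print("pick",sgn,wrist(Rt,np.arctan2(-268.5,559.5),1.9))
    # bar direction = R y
for sgn in (1,-1):
  for tw in (0,-30,-59):
    t=SLOT+np.radians(tw); bar=np.cos(t)*XA+np.sin(t)*YA
    jaw=sgn*np.cross(NN,bar); Rt=Rtool(-NN,jaw)
    w=PORT+NN*250; print("port",sgn,tw,[wrist(Rt,np.arctan2(w[1],w[0]),b).round(2) for b in (1.5,1.8)])
E
```

```text
[[-0.    -0.976  0.22 ]
 [-0.001  0.22   0.975]
 [-1.     0.    -0.001]]
[[-0.  0. -1.]
 [ 0.  1.  0.]
 [ 1. -0. -0.]]
pick 0 [-1.11022302e-16  1.24159265e+00 -1.25726559e+00]
pick 180 [0.         1.24159265 1.88432707]
port 1 0 [array([ 0.13,  1.13, -1.93]), array([ 0.15,  0.84, -1.99])]
port 1 -30 [array([ 0.13,  1.13, -1.41]), array([ 0.15,  0.84, -1.46])]
port 1 -59 [array([ 0.13,  1.13, -0.91]), array([ 0.15,  0.84, -0.96])]
port -1 0 [array([0.13, 1.13, 1.21]), array([0.15, 0.84, 1.16])]
port -1 -30 [array([0.13, 1.13, 1.73]), array([0.15, 0.84, 1.68])]
port -1 -59 [array([0.13, 1.13, 2.24]), array([0.15, 0.84, 2.19])]
```

```bash
cat >> h.py <<'E'
def plan(R,p,Rt,pt,step=55,ang=9,n=None):
    "equal rows from (R,p) to (Rt,pt), printed in tool axes: turn deg, dp cm"
    rv=Ro.from_matrix(R.T@Rt).as_rotvec(); D=np.array(pt)-p
    n=n or int(max(np.ceil(np.linalg.norm(D)/step),np.ceil(np.degrees(np.linalg.norm(rv))/ang),1))
    for i in range(n):
        Rn=Ro.from_matrix(R)*Ro.from_rotvec(rv/n); d=R.T@(D/n)/10
        t=np.degrees(rv/n)
        print(i,"turn",t.round(2).tolist(),"dp",d.round(2).tolist()); R=Rn.as_matrix()
E
python3 - <<'E'
from h import *
s=manip.read_state(); a=np.radians(46.4)
plan(Rcur(s),s['eef_pos'],Rtool([0,0,-1.],np.array([np.cos(a),np.sin(a),0])),[559.5,-268.5,130])
p,d=load("top"); print(plane("top",[[355,163]],150))
E
```

```text
0 turn [1.82, -0.0, 0.0] dp [0.45, -3.56, -4.05]
1 turn [1.82, -0.0, 0.0] dp [0.44, -3.68, -3.94]
2 turn [1.82, -0.0, 0.0] dp [0.44, -3.81, -3.82]
3 turn [1.82, -0.0, 0.0] dp [0.44, -3.93, -3.69]
4 turn [1.82, -0.0, 0.0] dp [0.44, -4.04, -3.57]
5 turn [1.82, -0.0, 0.0] dp [0.44, -4.15, -3.44]
6 turn [1.82, -0.0, 0.0] dp [0.44, -4.26, -3.3]
7 turn [1.82, -0.0, 0.0] dp [0.44, -4.36, -3.17]
8 turn [1.82, -0.0, 0.0] dp [0.44, -4.46, -3.03]
9 turn [1.82, -0.0, 0.0] dp [0.44, -4.55, -2.88]
10 turn [1.82, -0.0, 0.0] dp [0.44, -4.64, -2.74]
11 turn [1.82, -0.0, 0.0] dp [0.44, -4.73, -2.59]
12 turn [1.82, -0.0, 0.0] dp [0.44, -4.81, -2.44]
13 turn [1.82, -0.0, 0.0] dp [0.44, -4.88, -2.29]
14 turn [1.82, -0.0, 0.0] dp [0.44, -4.95, -2.13]
15 turn [1.82, -0.0, 0.0] dp [0.44, -5.02, -1.97]
16 turn [1.82, -0.0, 0.0] dp [0.44, -5.08, -1.81]
[[783.3160895  -70.49246349 150.        ]]
```

Call:
jog_arm:
  turn:
    - [1.8, 0, 0]
    - [1.8, 0, 0]
    - [1.8, 0, 0]
    - [1.8, 0, 0]
    - [1.8, 0, 0]
    - [1.8, 0, 0]
    - [1.8, 0, 0]
    - [1.8, 0, 0]
  dp:
    - [0, -3.6, -4.0]
    - [0, -3.7, -3.9]
    - [0, -3.8, -3.8]
    - [0, -3.9, -3.7]
    - [0, -4.0, -3.6]
    - [0, -4.1, -3.4]
    - [0, -4.3, -3.3]
    - [0, -4.4, -3.2]
  gripper: [0, 0, 0, 0, 0, 0, 0, 0]

```text
clock: 1.1
eef_pos: [330.1, 147.8, 203.7]
eef_rot: [-2.886, 1.567, -1.79]
wrist_force: [1.0, 1.1, 0.1]
finger_gap: 94.4
```

Run:
```python
from h import *
s=manip.read_state(); a=np.radians(46.4); print(s['clock'],s['eef_pos'])
plan(Rcur(s),s['eef_pos'],Rtool([0,0,-1.],np.array([np.cos(a),np.sin(a),0])),[559.5,-268.5,130],step=61)
```

```text
1.1 [330.10555629 147.77602159 203.66469464]
0 turn [2.05, -0.02, 0.01] dp [0.94, -4.93, -3.31]
1 turn [2.05, -0.02, 0.01] dp [0.94, -5.04, -3.13]
2 turn [2.05, -0.02, 0.01] dp [0.93, -5.15, -2.95]
3 turn [2.05, -0.02, 0.01] dp [0.93, -5.26, -2.77]
4 turn [2.05, -0.02, 0.01] dp [0.93, -5.35, -2.58]
5 turn [2.05, -0.02, 0.01] dp [0.93, -5.44, -2.39]
6 turn [2.05, -0.02, 0.01] dp [0.92, -5.52, -2.19]
7 turn [2.05, -0.02, 0.01] dp [0.92, -5.6, -1.99]
```

Call:
jog_arm:
  turn:
    - [2, 0, 0]
    - [2, 0, 0]
    - [2, 0, 0]
    - [2, 0, 0]
    - [2, 0, 0]
    - [2, 0, 0]
    - [2, 0, 0]
    - [2, 0, 0]
  dp:
    - [0.9, -4.9, -3.3]
    - [0.9, -5.0, -3.1]
    - [0.9, -5.1, -3.0]
    - [0.9, -5.3, -2.8]
    - [0.9, -5.3, -2.6]
    - [0.9, -5.4, -2.4]
    - [0.9, -5.5, -2.2]
    - [0.9, -5.6, -2.0]
  gripper: [0, 0, 0, 0, 0, 0, 0, 0]

```text
clock: 2.1
eef_pos: [561.3, -284.1, 130.7]
eef_rot: [-1.923, 1.568, -1.117]
wrist_force: [0.8, 0.9, 0.5]
finger_gap: 93.8
```

Run:
```python
from h import *
for n in ("top","scene"):
    p,d=camera(n); np.savez(f"pics/{n}1.npz",p=p,d=d)
    x=(380,200) if n=="top" else (140,190)
    cv2.imwrite(f"pics/{n}1.png",np.clip(2*cv2.resize(p[x[1]:x[1]+110,x[0]:x[0]+130],None,fx=5,fy=5).astype(int),0,255)[:,:,::-1])
s=manip.read_state(); a=np.radians(46.4); print(s['clock'],s['eef_pos'],Rcur(s).round(3),s['joints'].round(2))
plan(Rcur(s),s['eef_pos'],Rtool([0,0,-1.],np.array([np.cos(a),np.sin(a),0])),[559.5,-268.5,80],step=30)
```

```text
2.2 [ 560.81013059 -286.11326022  127.89710091] [[-0.002 -0.719  0.695]
 [-0.001  0.695  0.719]
 [-1.     0.001 -0.002]] [-0.53  0.54  1.36 -0.    1.24 -1.33]
0 turn [-0.21, -0.06, -0.02] dp [2.39, 0.66, 0.59]
1 turn [-0.21, -0.06, -0.02] dp [2.39, 0.66, 0.59][ WARN:0@5.712] global loadsave.cpp:1063 imwrite_ Unsupported depth image for selected encoder is fallbacked to CV_8U.
```

View pics/scene1.png

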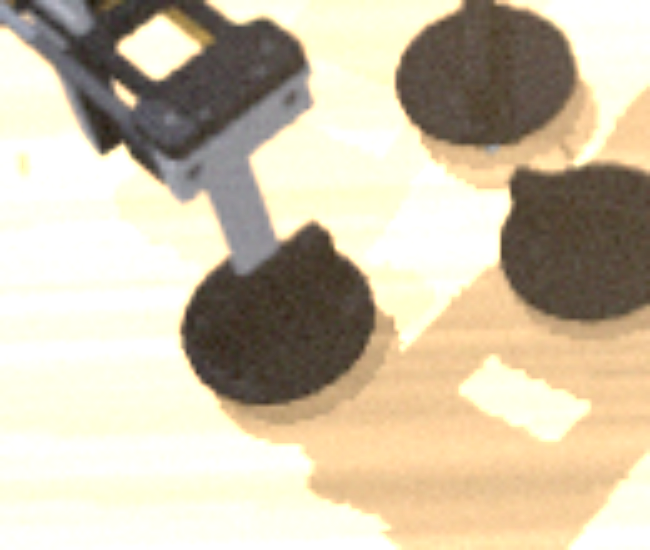

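Scene crop shows the gripper above the left-front cap (crop (280,310), full px ~(196,252)), the farthest of the three; that confirms it's the right one.

Call:
jog_arm:
  turn:
    - [-0.4, 0, 0]
    - [0, 0, 0]
    - [0, 0, 0]
    - [0, 0, 0]
  dp:
    - [0, 1.3, 1.2]
    - [2, 0, 0]
    - [2, 0, 0]
    - [0, 0, 0]
  gripper: [0, 0, 0, 0]

```text
clock: 2.7
eef_pos: [558.7, -261.5, 88.1]
eef_rot: [2.518, 1.569, -2.95]
wrist_force: [-0.1, 1.0, 0.8]
finger_gap: 94.2
```

```bash
cat > pk.py <<'E'
from h import *
s=manip.read_state(); a=np.radians(46.4); print(s['clock'],s['eef_pos'])
plan(Rcur(s),s['eef_pos'],Rtool([0,0,-1.],np.array([np.cos(a),np.sin(a),0])),[559.5,-268.5,39],step=100)
E
python3 pk.py
```

```text
2.7 [ 558.74268611 -261.47733668   88.08728484]
0 turn [0.27, -0.09, -0.07] dp [4.91, -0.54, -0.45]
```

Call:
jog_arm:
  turn:
    - [0.2, 0, 0]
    - [0, 0, 0]
    - [0, 0, 0]
    - [0, 0, 0]
    - [0, 0, 0]
  dp:
    - [0, -0.5, -0.4]
    - [1.5, 0, 0]
    - [1.5, 0, 0]
    - [1.2, 0, 0]
    - [0, 0, 0]
  gripper: [0, 0, 0, 0, 0]

```text
clock: 3.32
eef_pos: [560.0, -266.9, 45.4]
eef_rot: [-2.36, 1.569, -1.548]
wrist_force: [-0.6, 0.6, 0.1]
finger_gap: 93.9
```

```bash
python3 pk.py
```

```text
3.325 [ 560.00916642 -266.8545161    45.43240082]
0 turn [0.15, -0.06, 0.06] dp [0.64, -0.08, -0.15]
```

Call:
jog_arm:
  turn:
    - [0, 0, 0]
    - [0, 0, 0]
    - [0, 0, 0]
    - [0, 0, 0]
    - [0, 0, 0]
    - [0, 0, 0]
    - [0, 0, 0]
    - [0, 0, 0]
  dp:
    - [0.6, -0.1, -0.1]
    - [0, 0, 0]
    - [0, 0, 0]
    - [0, 0, 0]
    - [0, 0, 0]
    - [0, 0, 0]
    - [0, 0, 0]
    - [0, 0, 0]
  gripper: [0, 0, 0.6, 0.7, 0.8, 0.9, 1, 1]
  grip_force: 55

```text
clock: 4.32
eef_pos: [560.6, -268.7, 40.2]
eef_rot: [-1.748, 1.568, -0.935]
wrist_force: [-0.2, -0.0, 0.1]
finger_gap: 37.4
```

```bash
python3 pk.py; python3 -c "
from h import *
print(manip.read_state())"
```

```text
4.325 [ 560.64097618 -268.71871021   40.19401664]
0 turn [0.14, -0.03, 0.16] dp [0.12, 0.1, -0.06]
{'clock': 4.325, 'joints': array([-5.05339093e-01,  6.27571050e-01,  1.45211614e+00, -1.36873580e-03,
        1.05930374e+00, -1.31703102e+00]), 'qd': array([ 0.00134927,  0.00021162, -0.00043987,  0.00072203, -0.00118045,
       -0.00061792]), 'effort': array([ 1.37933057e-03, -6.63991499e+01, -3.08683777e+01, -1.36905348e-05,
        6.95107528e-02, -5.43293743e-05]), 'eef_pos': array([ 560.64097618, -268.71871021,   40.19401664]), 'eef_rot': array([-1.74775328,  1.56793352, -0.93539294]), 'wrist_force': array([-0.18616899, -0.04911231,  0.0659857 ]), 'moment': array([-0.00904729,  0.02266346, -0.04906593]), 'finger_gap': 37.388619454355855}
```

Call:
jog_arm:
  turn:
    - [0, 0, 0]
    - [0, 0, 0]
    - [0, 0, 0]
    - [0, 0, 0]
  dp:
    - [0, 0, 0]
    - [0, 0, 0]
    - [0, 0, 0]
    - [0, 0, 0]
  gripper: [1, 1, 1, 1]

```text
clock: 4.82
eef_pos: [560.5, -268.7, 39.9]
eef_rot: [-1.846, 1.568, -1.034]
wrist_force: [0.0, -0.7, 0.1]
finger_gap: 13.8
```

```bash
python3 -c "
from h import *
s=manip.read_state();print(s['wrist_force'],s['moment'],s['finger_gap'],s['eef_pos'],Rcur(s)[:,2])"
```

```text
[ 0.03749628 -0.73975629  0.13166177] [-0.03120124  0.03337322  0.01723362] 13.83350622420338 [ 560.45005875 -268.66962507   39.92949851] [ 6.87862623e-01  7.25840612e-01 -6.46129908e-04]
```

Gripped at 13.8 mm. Lift to clear things, then check.

Call:
jog_arm:
  turn:
    - [0, 0, 0]
    - [0, 0, 0]
    - [0, 0, 0]
    - [0, 0, 0]
    - [0, 0, 0]
    - [0, 0, 0]
    - [0, 0, 0]
    - [0, 0, 0]
  dp:
    - [-1, 0, 0]
    - [-2, 0, 0]
    - [-3, 0, 0]
    - [-4, 0, 0]
    - [-5, 0, 0]
    - [-5, 0, 0]
    - [-3, 0, 0]
    - [0, 0, 0]
  gripper: [1, 1, 1, 1, 1, 1, 1, 1]

```text
clock: 5.82
eef_pos: [559.1, -267.3, 279.5]
eef_rot: [-2.609, 1.57, -1.796]
wrist_force: [0.4, 0.7, -2.8]
finger_gap: 13.8
```

```bash
cat >> h.py <<'E'
G=19.0; BAR=57.0+0.9   # grasp height on the cap's axis (TCP z 39.9 at pick +19 minus 1mm)
OFF=np.zeros(3)  # cap axis offset in tool frame (y,z)
def ptarget(depth,tw=0,tilt=0.,dx=0,dy=0,R=None):
    "TCP pose for plug underside `depth` mm below face, bar at SLOT+tw deg"
    t=SLOT+np.radians(tw); bar=np.cos(t)*XA+np.sin(t)*YA
    Rt=Rtool(-NN,np.cross(NN,bar))
    return Rt, PORT+dx*XA+dy*YA+NN*(BAR-G-depth)-Rt@OFF
def rel(s=None):
    "TCP in port frame expressed as plug underside position, and bar angle, tilt"
    s=s or manip.read_state(); R=Rcur(s); u=s['eef_pos']+R@OFF+R[:,0]*(BAR-G)-PORT
    b=R[:,1]; 
    return dict(xyz=np.round([u@XA,u@YA,u@NN],2),bar=np.degrees(np.arctan2(b@YA,b@XA))+0,tilt=np.degrees(np.arccos(-R[:,0]@NN)))
E
python3 - <<'E'
from h import *
s=manip.read_state(); print(s['clock'],s['eef_pos'],s['finger_gap'],s['wrist_force'])
Rt,pt=ptarget(-90); print(pt,rel())
plan(Rcur(s),s['eef_pos'],Rt,pt,step=55,ang=6)
p,d=camera("scene"); cv2.imwrite("pics/lift.png",np.clip(2*cv2.resize(p[100:300,80:340],None,fx=3,fy=3).astype(int),0,255).astype(np.uint8)[:,:,::-1])
E
```

```text
5.825 [ 559.10070158 -267.29175367  279.52070118] 13.815918001057971 [ 0.40045622  0.67339397 -2.75178559]
[507.66783728 111.88310183 269.13067455] {'xyz': array([-107.7 , -367.15,  158.16]), 'bar': np.float64(109.70443566293754), 'tilt': np.float64(30.029891165464377)}
0 turn [-5.15, -1.17, -1.98] dp [0.07, 2.13, 1.71]
1 turn [-5.15, -1.17, -1.98] dp [0.04, 1.97, 1.9]
2 turn [-5.15, -1.17, -1.98] dp [0.01, 1.79, 2.07]
3 turn [-5.15, -1.17, -1.98] dp [-0.0, 1.6, 2.22]
4 turn [-5.15, -1.17, -1.98] dp [-0.01, 1.39, 2.35]
5 turn [-5.15, -1.17, -1.98] dp [-0.0, 1.18, 2.47]
6 turn [-5.15, -1.17, -1.98] dp [0.01, 0.95, 2.56]
7 turn [-5.15, -1.17, -1.98] dp [0.04, 0.72, 2.64]
8 turn [-5.15, -1.17, -1.98] dp [0.07, 0.48, 2.69]
9 turn [-5.15, -1.17, -1.98] dp [0.12, 0.24, 2.72]
10 turn [-5.15, -1.17, -1.98] dp [0.17, 0.0, 2.73]
11 turn [-5.15, -1.17, -1.98] dp [0.23, -0.24, 2.71]
12 turn [-5.15, -1.17, -1.98] dp [0.29, -0.47, 2.68]
13 turn [-5.15, -1.17, -1.98] dp [0.37, -0.7, 2.62]
```

View pics/lift.png

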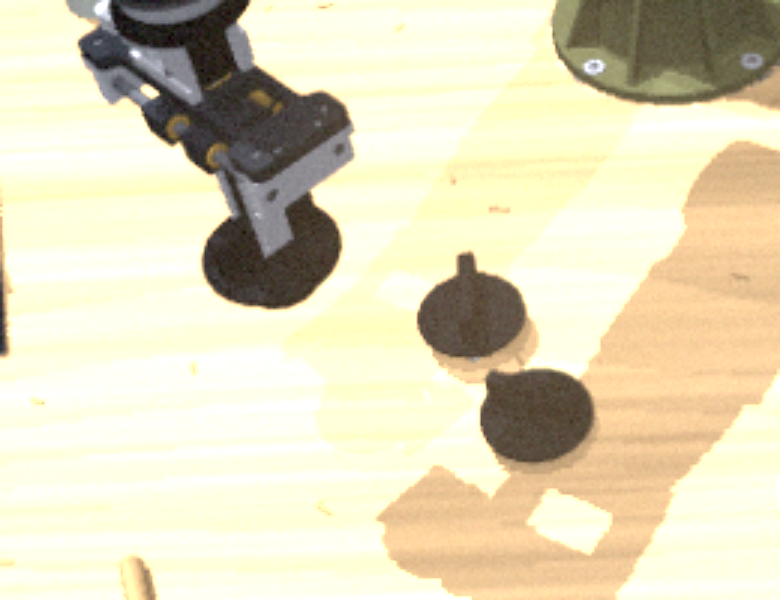

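Scene crop shows the cap hanging squarely in the fingers at crop (270,265), with the two decoys still on the bench. Moving on to the port.

Call:
jog_arm:
  turn:
    - [-5.1, -1.2, -2]
    - [-5.1, -1.2, -2]
    - [-5.1, -1.2, -2]
    - [-5.1, -1.2, -2]
    - [-5.1, -1.2, -2]
    - [-5.1, -1.2, -2]
    - [-5.1, -1.2, -2]
    - [-5.1, -1.2, -2]
  dp:
    - [0, 2.1, 1.7]
    - [0, 2.0, 1.9]
    - [0, 1.8, 2.1]
    - [0, 1.6, 2.2]
    - [0, 1.4, 2.4]
    - [0, 1.2, 2.5]
    - [0, 1.0, 2.6]
    - [0, 0.7, 2.6]
  gripper: [1, 1, 1, 1, 1, 1, 1, 1]

```text
clock: 6.88
eef_pos: [521.1, -42.3, 256.0]
eef_rot: [-1.358, 1.268, 0.191]
wrist_force: [0.0, -0.1, -2.7]
finger_gap: 14.1
```

```bash
sed -i 's/b=R\[:,1\]; /b=-R[:,1]/' h.py
cat > pp.py <<'E'
from h import *
import sys
s=manip.read_state(); print(s['clock'],s['eef_pos'].round(1),round(s['finger_gap'],1),s['wrist_force'].round(1),s['moment'].round(2),s['joints'].round(2)); print(rel(s))
R=Rcur(s); print("force port xyz",[round(float(s['wrist_force']@a),1) for a in (XA,YA,NN)])
a=[float(x) for x in sys.argv[1:]]
if a:
    Rt,pt=ptarget(a[0],a[1]); plan(R,s['eef_pos'],Rt,pt,step=a[2],ang=6)
E
python3 pp.py -90 0 55
```

```text
6.875 [521.1 -42.3 256. ] 14.1 [ 0.  -0.1 -2.7] [-0.02  0.3  -0.02] [-0.21  0.03  1.74  0.13  1.09 -1.81]
{'xyz': array([ -59.29, -148.88,  105.09]), 'bar': np.float64(-25.131107151360286), 'tilt': np.float64(13.633210399647218)}
force port xyz [-1.4, -0.1, -2.3]
0 turn [-5.08, -1.0, -2.07] dp [-0.13, 0.23, 2.58]
1 turn [-5.08, -1.0, -2.07] dp [-0.09, -0.01, 2.59]
2 turn [-5.08, -1.0, -2.07] dp [-0.04, -0.24, 2.58]
3 turn [-5.08, -1.0, -2.07] dp [0.02, -0.46, 2.55]
4 turn [-5.08, -1.0, -2.07] dp [0.08, -0.69, 2.5]
5 turn [-5.08, -1.0, -2.07] dp [0.16, -0.9, 2.42]
```

Call:
jog_arm:
  turn:
    - [-5.1, -1, -2.1]
    - [-5.1, -1, -2.1]
    - [-5.1, -1, -2.1]
    - [-5.1, -1, -2.1]
    - [-5.1, -1, -2.1]
    - [-5.0, -1, -2.0]
    - [0, 0, 0]
    - [0, 0, 0]
  dp:
    - [-0.1, 0.2, 2.6]
    - [-0.1, 0, 2.6]
    - [0, -0.2, 2.6]
    - [0, -0.5, 2.5]
    - [0.1, -0.7, 2.5]
    - [0.1, -0.9, 2.3]
    - [0, 0, 0]
    - [0, 0, 0]
  gripper: [1, 1, 1, 1, 1, 1, 1, 1]

```text
clock: 7.88
eef_pos: [499.0, 116.3, 253.0]
eef_rot: [-1.671, 1.063, 0.447]
wrist_force: [-0.4, -0.5, -2.4]
finger_gap: 13.7
```

```bash
python3 pp.py -40 0 20
```

```text
7.875 [499.  116.3 253. ] 13.7 [-0.4 -0.5 -2.4] [-0.2   0.47 -0.02] [ 0.06 -0.09  1.92  0.25  0.85 -2.18]
{'xyz': array([-14.01,   8.05,  79.07]), 'bar': np.float64(7.027837789197416), 'tilt': np.float64(1.1611873795329497)}
force port xyz [-1.6, -0.3, -1.8]
0 turn [0.24, 0.27, -0.27] dp [1.29, -0.43, -0.32]
1 turn [0.24, 0.27, -0.27] dp [1.3, -0.43, -0.32]
2 turn [0.24, 0.27, -0.27] dp [1.3, -0.42, -0.31]
```

Call:
jog_arm:
  turn:
    - [0.2, 0.3, -0.3]
    - [0.2, 0.3, -0.3]
    - [0.2, 0.2, -0.2]
    - [0, 0, 0]
    - [0, 0, 0]
  dp:
    - [1.3, -0.4, -0.3]
    - [1.3, -0.4, -0.3]
    - [1.3, -0.4, -0.3]
    - [0, 0, 0]
    - [0, 0, 0]
  gripper: [1, 1, 1, 1, 1]

```text
clock: 8.5
eef_pos: [532.2, 120.9, 221.2]
eef_rot: [-1.68, 1.05, 0.418]
wrist_force: [-0.4, 0.4, -3.9]
finger_gap: 13.9
```

```bash
python3 pp.py -15 0 20
python3 - <<'E'
from h import *
for n,r in (("top",(215,330,190,305)),("scene",(310,440,140,260))):
    p,d=camera(n); np.savez(f"pics/{n}2.npz",p=p,d=d)
    q=cv2.resize(p[r[2]:r[3],r[0]:r[1]],None,fx=4.5,fy=4.5,interpolation=cv2.INTER_CUBIC)
    cv2.imwrite(f"pics/{n}2.png",np.clip(q.astype(int)*2,0,255).astype(np.uint8)[:,:,::-1])
E
```

```text
8.5 [532.2 120.9 221.2] 13.9 [-0.4  0.4 -3.9] [-0.2   0.58 -0.01] [ 0.07  0.01  1.9   0.25  0.75 -2.17]
{'xyz': array([-1.47, -1.82, 35.49]), 'bar': np.float64(6.139416111994267), 'tilt': np.float64(0.18516305107301856)}
force port xyz [-2.1, 0.5, -3.3]
0 turn [-0.08, -0.03, -0.09] dp [1.02, -0.08, 0.08]
1 turn [-0.08, -0.03, -0.09] dp [1.02, -0.08, 0.08]
```

View pics/top2.png

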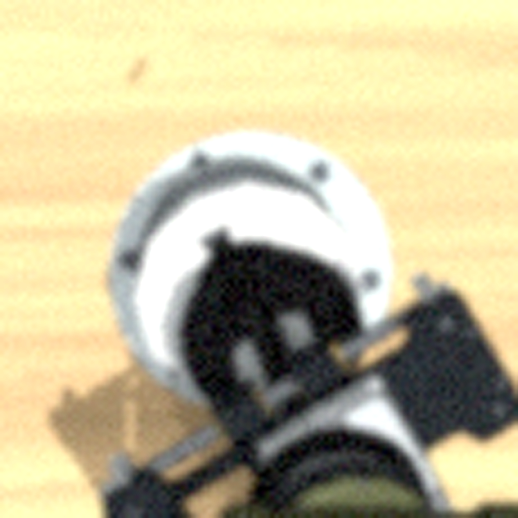

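View pics/scene2.png

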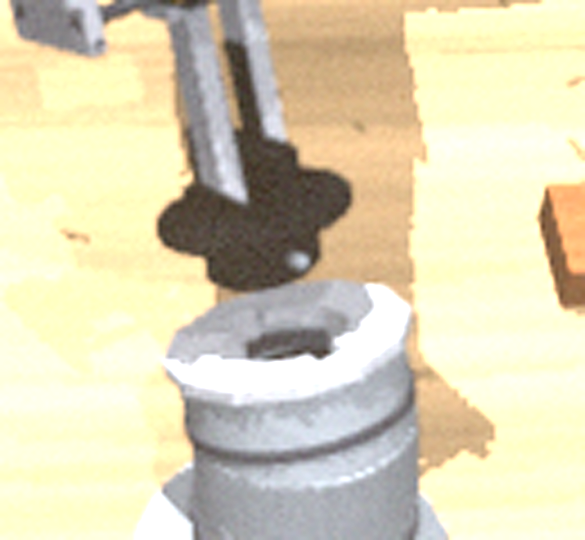

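Top view: cap over the collar, one slot still visible at crop (218,240), with the bar pointing at it. Scene view: steel lug end at crop (300,262). I'll check these against the kinematics.

Run:
```python
from h import *
s=manip.read_state(); R=Rcur(s); u=s['eef_pos']+R[:,0]*(BAR-G); b=-R[:,1]; ax=-R[:,0]
print("lug proj scene",proj("scene",[u+ax*12+36*b]),"meas ~(376.7,198.2)")
p,d=load("scene","2")
g=p[190:206,368:386].mean(2); v,x=np.unravel_index(g.argmax(),g.shape); print(x+368,v+190)
print(p[192:205,370:384].mean(2).round().astype(int))
# flange plane center in top: fit hull of dark pts
for n,r in (("top",(245,305,235,290)),("scene",(340,395,170,205))):
    p,d=load(n,"2"); P,uv=cloud(n,d,*r); c=u+ax*33.5
    L=np.c_[(P-c)@XA,(P-c)@YA,(P-c)@NN]; k=(abs(L[:,2])<4)&(np.hypot(L[:,0],L[:,1])<55)
    print(n,k.sum(),"height resid",np.median(L[k,2]),L[k][:,:2].min(0),L[k][:,:2].max(0))
    # port top face height resid
    M=np.c_[(P-PORT)@XA,(P-PORT)@YA,(P-PORT)@NN]; k=(abs(M[:,2])<6)&(np.hypot(M[:,0],M[:,1])<60)&(np.hypot(M[:,0],M[:,1])>40); print(" face resid",k.sum(),np.median(M[k,2]))
```

```text
lug proj scene [[377.73239807 197.58248593]] meas ~(376.7,198.2)
384 203
[[ 38  38  39  39  31  34  36  32  34  31  49  80  91  96]
 [ 34  36  32  27  33  31  32  35  34  32  43  77  96  96]
 [ 39  35  34  36  37  34  32  32  35  39  39  75  92  92]
 [ 28  36  35  32  41  42  38  35  34  33  36  74  90  88]
 [ 37  36  33  41  53  70  77  68  46  34  31  70  92  92]
 [ 36  35  34  46  63  83  99 102  75  32  43  75  94  94]
 [ 40  33  35  41  61  81  95 100  76  38  68  86  89  95]
 [ 31  32  33  33  47  55  74  75  53  65  84  88  93  93]
 [ 32  38  36  35  33  37  46  45  62  82  86  91  89  87]
 [ 37  35  35  36  33  34  43  60  82  89  88  90  91  88]
 [ 34  38  26  35  46  65  81  84  86  88  90  89  92  94]
 [ 36  44  59  71  78  82  87  90  85  90  86  85  90  93]
 [ 78  80  84  85  85  85  89  83  89  85  89  86  94 100]]
top 606 height resid -1.4385688469226494 [-38.56820438 -45.89337878] [44.52018234 44.73618755]
 face resid 497 -0.15532950982432764
scene 435 height resid -0.49516173310275785 [-42.46609585 -46.1829756 ] [47.95220973 43.83761482]
 face resid 54 1.1336972464115547
```

```bash
sed -i 's/PORT=np.array(\[566.5,138.2,157.5\])/PORT=np.array([566.5,138.2,157.5]); PORT=PORT-.5*XA+.9*YA/' h.py; python3 pp.py -4 0 40
```

```text
8.6 [532.1 120.9 221.5] 13.7 [-0.1 -0.4 -2.7] [-0.21  0.5   0.02] [ 0.07  0.01  1.9   0.25  0.75 -2.17]
{'xyz': array([-0.84, -2.67, 35.77]), 'bar': np.float64(6.147972015841213), 'tilt': np.float64(0.16352633860365007)}
force port xyz [-1.6, -0.3, -2.2]
0 turn [-0.15, -0.07, -0.15] dp [3.18, -0.11, 0.26]
```

Call:
jog_arm:
  turn:
    - [-0.2, 0, -0.1]
    - [0, 0, 0]
    - [0, 0, 0]
    - [0, 0, 0]
  dp:
    - [1.0, -0.1, 0.3]
    - [1.1, 0, 0]
    - [1.0, 0, 0]
    - [0, 0, 0]
  gripper: [1, 1, 1, 1]

```text
clock: 9.1
eef_pos: [546.3, 131.1, 193.2]
eef_rot: [-1.684, 1.048, 0.418]
wrist_force: [0.0, 0.3, -2.3]
finger_gap: 13.5
```

```bash
python3 pp.py 5 0 40
```

```text
9.1 [546.3 131.1 193.2] 13.5 [ 0.   0.3 -2.3] [-0.2   0.5  -0.01] [ 0.09  0.08  1.9   0.26  0.68 -2.17]
{'xyz': array([-0.13,  0.8 ,  2.72]), 'bar': np.float64(6.375642492799857), 'tilt': np.float64(0.07187831881492845)}
force port xyz [-1.0, 0.3, -2.1]
0 turn [0.08, -0.07, -0.03] dp [0.77, -0.0, -0.08]
```

Call:
jog_arm:
  turn:
    - [0, 0, 0]
    - [0, 0, 0]
    - [0, 0, 0]
    - [0, 0, 0]
  dp:
    - [0.5, 0, -0.1]
    - [0.4, 0, 0]
    - [0.3, 0, 0]
    - [0, 0, 0]
  gripper: [1, 1, 1, 1]

```text
clock: 9.6
eef_pos: [552.9, 132.7, 182.5]
eef_rot: [-1.685, 1.047, 0.418]
wrist_force: [0.2, 0.0, -3.5]
finger_gap: 13.5
```

```bash
python3 pp.py 15 0 40
```

```text
9.6 [552.9 132.7 182.5] 13.5 [ 0.2  0.  -3.5] [-0.13  0.57  0.04] [ 0.1   0.11  1.9   0.26  0.65 -2.18]
{'xyz': array([ 0.27, -0.43, -9.89]), 'bar': np.float64(6.373126232543752), 'tilt': np.float64(0.08279011816744733)}
force port xyz [-1.6, -0.1, -3.2]
0 turn [0.07, -0.08, -0.0] dp [0.51, 0.02, 0.04]
```

Call:
jog_arm:
  turn:
    - [0, 0, 0]
    - [0, 0, 0]
    - [0, 0, 0]
  dp:
    - [0.4, 0, 0]
    - [0.3, 0, 0]
    - [0, 0, 0]
  gripper: [1, 1, 1]

```text
clock: 9.98
eef_pos: [556.3, 134.1, 176.2]
eef_rot: [-1.685, 1.047, 0.417]
wrist_force: [-0.4, 0.0, -3.3]
finger_gap: 13.5
```

```bash
python3 pp.py 24 0 40
```

```text
9.975 [556.3 134.1 176.2] 13.5 [-0.4  0.  -3.3] [-0.15  0.55 -0.05] [ 0.1   0.13  1.9   0.27  0.64 -2.18]
{'xyz': array([  0.38,  -0.51, -17.22]), 'bar': np.float64(6.3731721537909545), 'tilt': np.float64(0.0950100978525526)}
force port xyz [-1.9, 0.2, -2.7]
0 turn [0.07, -0.09, 0.02] dp [0.68, 0.03, 0.05]
```

The lugs passed through the slots without any force. Next: press on to the track floor (about 24.5 mm).

Call:
jog_arm:
  turn:
    - [0, 0, 0]
    - [0, 0, 0]
    - [0, 0, 0]
    - [0, 0, 0]
  dp:
    - [0.3, 0, 0]
    - [0.3, 0, 0]
    - [0.2, 0, 0]
    - [0.1, 0, 0]
  gripper: [1, 1, 1, 1]

```text
clock: 10.48
eef_pos: [559.8, 135.6, 170.6]
eef_rot: [-1.686, 1.047, 0.418]
wrist_force: [-26.0, -9.9, 19.6]
finger_gap: 13.9
```

```bash
python3 pp.py 24.5 0 40
```

```text
10.475 [559.8 135.6 170.6] 13.9 [-26.   -9.9  19.6] [-0.89  2.74  0.18] [ 0.1   0.14  1.89  0.27  0.62 -2.18]
{'xyz': array([  0.89,  -0.56, -23.95]), 'bar': np.float64(6.445296543658397), 'tilt': np.float64(0.09156900642707834)}
force port xyz [-14.2, 1.6, 30.8]
0 turn [0.15, -0.09, 0.03] dp [0.06, 0.08, 0.06]
```

Lugs are on the track floor (31 N, depth about 24 mm). I'll back off about 1 mm, relieve the sideways force and start the twist (clockwise = +turn about tool x).

Call:
jog_arm:
  turn:
    - [0, 0, 0]
    - [3, 0, 0]
    - [3, 0, 0]
    - [3, 0, 0]
  dp:
    - [-0.1, 0.1, 0]
    - [0, 0, 0]
    - [0, 0, 0]
    - [0, 0, 0]
  gripper: [1, 1, 1, 1]

```text
clock: 10.98
eef_pos: [559.3, 135.0, 172.6]
eef_rot: [-1.526, 1.043, 0.416]
wrist_force: [-1.9, -0.6, -0.1]
finger_gap: 13.6
```

```bash
python3 pp.py 23.2 -15 40
```

```text
10.975 [559.3 135.  172.6] 13.6 [-1.9 -0.6 -0.1] [-0.26  0.6   0.06] [ 0.1   0.14  1.89  0.27  0.62 -2.02]
{'xyz': array([  1.37,  -0.92, -21.88]), 'bar': np.float64(-2.78145891899466), 'tilt': np.float64(0.25383074249799853)}
force port xyz [-1.7, 0.3, 0.8]
0 turn [5.92, -0.11, 0.23] dp [0.13, 0.13, 0.08]
```

Call:
jog_arm:
  turn:
    - [3, 0, 0]
    - [4, 0, 0]
    - [4, 0, 0]
    - [4, 0, 0]
  dp:
    - [0.08, 0.05, 0.05]
    - [0.02, 0, 0]
    - [0.04, 0, 0]
    - [0.04, 0, 0]
  gripper: [1, 1, 1, 1]

```text
clock: 11.48
eef_pos: [560.2, 135.6, 171.5]
eef_rot: [-1.258, 1.042, 0.414]
wrist_force: [-4.4, -1.3, 0.9]
finger_gap: 13.6
```

```bash
python3 pp.py 24.4 -35 40
```

```text
11.475 [560.2 135.6 171.5] 13.6 [-4.4 -1.3  0.9] [-0.2   0.8   0.08] [ 0.1   0.14  1.89  0.27  0.62 -1.75]
{'xyz': array([  1.77,  -0.82, -23.37]), 'bar': np.float64(-18.234699853609044), 'tilt': np.float64(0.36130054059275557)}
force port xyz [-3.5, 0.6, 3.0]
0 turn [5.23, -0.02, 0.18] dp [0.05, 0.09, 0.01]
1 turn [5.23, -0.02, 0.18] dp [0.05, 0.09, 0.0]
```

Call:
jog_arm:
  turn:
    - [4, 0, 0]
    - [4, 0, 0]
    - [4, 0, 0]
    - [4, 0, 0]
  dp:
    - [0.06, 0.05, 0]
    - [0.05, 0, 0]
    - [0.05, 0, 0]
    - [0.05, 0, 0]
  gripper: [1, 1, 1, 1]

```text
clock: 11.98
eef_pos: [560.9, 136.0, 170.0]
eef_rot: [-0.971, 1.041, 0.414]
wrist_force: [-5.6, -2.2, 3.2]
finger_gap: 13.7
```

```bash
python3 pp.py 25.4 -50 40
```

```text
11.975 [560.9 136.  170. ] 13.7 [-5.6 -2.2  3.2] [-0.3   0.98  0.15] [ 0.1   0.14  1.89  0.27  0.61 -1.47]
{'xyz': array([  1.84,  -0.75, -25.05]), 'bar': np.float64(-34.72234035759766), 'tilt': np.float64(0.40598801854030253)}
force port xyz [-3.6, 0.3, 5.7]
0 turn [4.49, 0.03, 0.2] dp [0.02, 0.08, -0.02]
1 turn [4.49, 0.03, 0.2] dp [0.02, 0.08, -0.03]
```

Call:
jog_arm:
  turn:
    - [4, 0, 0]
    - [4, 0, 0]
    - [4, 0, 0]
    - [4, 0, 0]
    - [3, 0, 0]
  dp:
    - [0.05, 0, 0]
    - [0.05, 0, 0]
    - [0.05, 0, 0]
    - [0.04, 0, 0]
    - [0.02, 0, 0]
  gripper: [1, 1, 1, 1, 1]

```text
clock: 12.6
eef_pos: [561.4, 136.7, 169.3]
eef_rot: [-0.63, 1.042, 0.415]
wrist_force: [-8.8, -3.0, 2.7]
finger_gap: 14.0
```

```bash
python3 pp.py 27 -63 40
```

```text
12.6 [561.4 136.7 169.3] 14.0 [-8.8 -3.   2.7] [-0.79  1.39  0.19] [ 0.1   0.14  1.89  0.27  0.61 -1.13]
{'xyz': array([  2.03,  -0.31, -26.  ]), 'bar': np.float64(-54.21632784152596), 'tilt': np.float64(0.36847010442090994)}
force port xyz [-6.7, 0.8, 6.9]
0 turn [2.48, 0.17, 0.33] dp [0.1, 0.12, -0.14]
```

Call:
jog_arm:
  turn:
    - [3, 0, 0]
    - [3, 0, 0]
    - [2, 0, 0]
    - [0, 0, 0]
  dp:
    - [0.04, 0.05, -0.08]
    - [0.02, 0, 0]
    - [0, 0, 0]
    - [0, 0, 0]
  gripper: [1, 1, 1, 1]

```text
clock: 13.1
eef_pos: [560.1, 135.0, 168.3]
eef_rot: [-0.492, 1.044, 0.411]
wrist_force: [-2.6, -0.1, 0.4]
finger_gap: 13.8
```

```bash
python3 pp.py 27 -63 40
```

```text
13.1 [560.1 135.  168.3] 13.8 [-2.6 -0.1  0.4] [-0.42  0.47  0.69] [ 0.1   0.14  1.9   0.27  0.61 -0.99]
{'xyz': array([ -0.19,  -1.38, -25.95]), 'bar': np.float64(-62.2684579688619), 'tilt': np.float64(0.325774307922438)}
force port xyz [-1.9, 1.0, 1.5]
0 turn [-5.57, -0.0, 0.33] dp [0.1, 0.09, 0.08]
```

End stop reached (moment jumped to about 0.7 N m at 65+ degrees, depth 26 mm). Relieve and release.

Call:
jog_arm:
  turn:
    - [-1.5, 0, 0]
    - [0, 0, 0]
    - [0, 0, 0]
    - [0, 0, 0]
    - [0, 0, 0]
    - [0, 0, 0]
  dp:
    - [0, 0, 0]
    - [0, 0, 0]
    - [0, 0, 0]
    - [0, 0, 0]
    - [0, 0, 0]
    - [0, 0, 0]
  gripper: [1, 1, 0.6, 0.4, 0.4, 0.4]

```text
clock: 13.85
eef_pos: [561.0, 135.3, 169.1]
eef_rot: [-0.521, 1.042, 0.41]
wrist_force: [0.3, 0.6, 0.3]
finger_gap: 50.2
```

```bash
python3 pp.py
```

```text
13.85 [561.  135.3 169.1] 50.2 [0.3 0.6 0.3] [-0.12  0.21  0.03] [ 0.1   0.14  1.9   0.27  0.61 -1.01]
{'xyz': array([  1.1 ,  -1.54, -25.76]), 'bar': np.float64(-60.68002519005208), 'tilt': np.float64(0.43698087363571)}
force port xyz [0.6, 0.5, -0.0]
```

Call:
jog_arm:
  turn:
    - [0, 0, 0]
    - [0, 0, 0]
    - [0, 0, 0]
    - [0, 0, 0]
    - [0, 0, 0]
    - [0, 0, 0]
    - [0, 0, 0]
    - [0, 0, 0]
  dp:
    - [-1, 0, 0]
    - [-2, 0, 0]
    - [-3, 0, 0]
    - [-4, 0, 0]
    - [-4, 0, 0]
    - [-4, 0, 0]
    - [-3, 0, 0]
    - [0, 0, 0]
  gripper: [0.4, 0.4, 0.4, 0.4, 0.4, 0.4, 0.4, 0.4]

```text
clock: 14.85
eef_pos: [458.3, 91.1, 360.2]
eef_rot: [-0.526, 1.038, 0.405]
wrist_force: [0.4, -0.6, -0.2]
finger_gap: 56.3
```

Run:
```python
from h import *
s=manip.read_state(); print(s['clock'],s['eef_pos'],s['wrist_force'])
for n,r in (("top",(215,330,190,305)),("scene",(310,440,140,270))):
    p,d=camera(n); np.savez(f"pics/{n}3.npz",p=p,d=d)
    q=cv2.resize(p[r[2]:r[3],r[0]:r[1]],None,fx=4.5,fy=4.5,interpolation=cv2.INTER_CUBIC)
    cv2.imwrite(f"pics/{n}3.png",np.clip(q.astype(int)*2,0,255).astype(np.uint8)[:,:,::-1])
    P,uv=cloud(n,d,*r); M=np.c_[(P-PORT)@XA,(P-PORT)@YA,(P-PORT)@NN]; rad=np.hypot(M[:,0],M[:,1])
    k=(abs(M[:,2])<4)&(rad>50)&(rad<58); print(n,"collar",k.sum(),np.median(M[k,2]))
    col=np.median(M[k,2])
    k=(M[:,2]>3)&(M[:,2]<15)&(rad<44); A=np.c_[M[k][:,:2],np.ones(k.sum())]
    c=np.linalg.lstsq(A,M[k,2],rcond=None)[0]; print(" flange top",k.sum(),np.median(M[k,2])-col,"tilt",c[:2], M[k][:,:2].min(0),M[k][:,:2].max(0))
    k=(M[:,2]>30)&(M[:,2]<48)&(rad<42); B=M[k]; w,v=np.linalg.eigh(np.cov(B[:,:2].T)); print(" bar",k.sum(),np.percentile(B[:,2],90)-col,np.degrees(np.arctan2(v[1,1],v[0,1])),B.mean(0))
```

```text
14.85 [458.32514739  91.12081185 360.16578608] [ 0.42706755 -0.61529412 -0.20514215]
top collar 450 0.1867459608963404
 flange top 749 7.909668680233645 tilt [ 0.00305953 -0.00703249] [-43.26477574 -43.43659768] [43.14923491 43.97019426]
 bar 238 44.2148045955281 120.29390306204299 [ 1.28567796 -0.8398632  41.02861454]
scene collar 247 0.8348304998988858
 flange top 379 8.271482585193883 tilt [-0.00953817 -0.01128227] [-38.96182529 -43.40935217] [43.38923692 43.54640457]
 bar 227 43.12366323006434 118.44958017173808 [ 7.19533856 -4.66167292 39.07444815]
```

View pics/scene3.png

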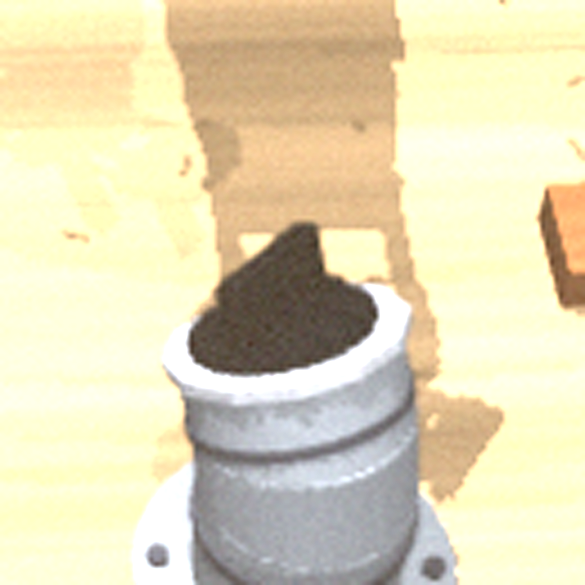

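View pics/top3.png

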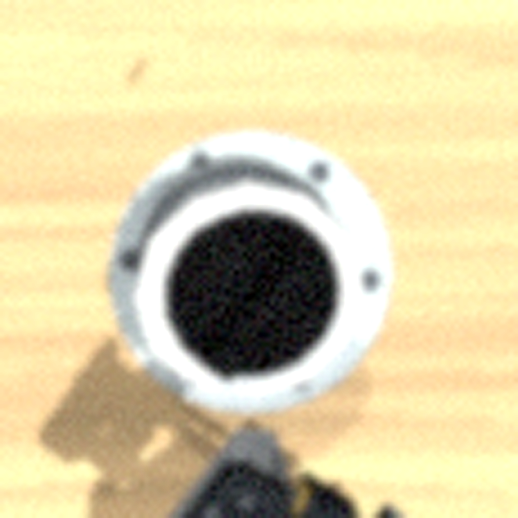

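Both views show the cap seated and square. The flange top is 7.9–8.3 mm above the collar (7.5 expected when locked), tilt about 0.01 rad, and the bar sits at -60 to -61.5 degrees, i.e. 66–68 degrees past the slots. The robot is clear of everything.

```bash
python3 -c "
from h import *
print(order.sign_off(), manip.read_state()['clock'])"
```

```text
the job is handed in; nothing more can be done
the job is handed in; nothing more can be done
```

I closed the duct with the cap farthest from the base and handed the job in at about 15 s of the 51 s. The sign-off gives no verdict.

- **Insertion:** I lined the lugs up with the slots, which I measured at about 6° from the port's x. They went through with almost no force, then met the track floor at about 31 N.
- **Locking:** I twisted the cap clockwise until it hit the end stop, then released it and backed the arm off.
- **Last checks:** In both cameras the cap stays in place by itself, square to the port within about 0.015 rad. The flange top is 7.9–8.3 mm above the collar (7.5 mm expected when locked), so the plug is about 25.2–25.6 mm in; the arm's own reading before release was about 26 mm. The bar sits 66–68° past the slots, slightly beyond the nominal 65° stop, which is within measurement error.
- **Not checked or in disagreement:** I could not read the sealing disc directly. The two cameras disagreed by about 3.5 mm in world x, so I used their average. I did not re-measure the tin, offcut and brush; the arm's path stayed clear of them.

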